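# Lean the washed serving tray against the bottle case

## Task

Take the black serving tray out of the slanted drying rack and lean it against the front of the low wooden case that stands on the grey felt mat: the tray's lower short edge stays down and rests on the mat, centred between the mat's two sides and square to it, and the tray leans back on the case about 17 degrees from upright. Set its lower edge down on the mat before letting go, let it stay there by itself, and do not disturb the bottles, the carafe or the tray of cups.

Things in the scene. Friction and masses are not known exactly. Their poses are not given: they have to be found in the camera images.
- tray: Black flat serving tray, 10 mm thick (its x), 120 wide (its y), 190 long (its z), about 0.26 kg (+-35%). Origin: centre of its lower short edge; z runs up the tray; x is the normal of its front, turned away from the robot. All rims are 10 mm thick (end rims 28 mm high, side rims 10); between them the front is sunk 4 mm. It starts in the rack, top leaning towards the robot, 35 degrees from upright.
- tray_top (a point): Centre of the tray's top edge, 190 mm up the tray from its origin, axes as the tray. The upper 85 mm of the tray stand free of the rack on both faces: pinch the top rim across its 10 mm, with the gripper slanted like the tray.
- rack: Fixed wooden drying rack, base 150 x 140 mm, left or right of the mat. Origin: centre of its underside; x away from the robot. The tray's foot rests 50 mm to +x and 22 mm above the table, behind a lip reaching 15 mm up its front (2 mm play); two slats back the tray's lower 102 mm. Draw the tray out along its own length.
- mat: Fixed grey felt mat, 240 mm (x) by 150 mm (y), 3 mm thick. Origin: centre of its underside, on the table; x points away from the robot. The wooden case stands on its part nearer the robot.
- case_zone (a point): Not the case itself but a mark fixed to the mat, 35 mm to -x of its origin, 115 mm up, the height of the case's top. The case (100 mm deep, 150 wide, fixed, square to the mat, on its centre line, nothing on top) was put by hand and is not measured: its front face (looking to mat +x) lies anywhere within 50 mm before or behind this mark: look or feel for it. The tray leans on its front upper edge.
- carafe: White carafe, 64 mm across, 125 mm high, standing between rack and mat. Origin: centre of its base. Leave alone.
- cup_tray: Black tray of glass cups, 120 x 170 mm, 45 mm high, beyond the carafe. Origin: centre of its underside. Leave alone.
- bottle_a: Green bottle, 74 mm across, 270 mm high, to the far left of rack and mat. Origin: centre of its base. Leave alone.
- bottle_b: Brown bottle, 80 mm across, 290 mm high, to the far right of rack and mat. Origin: centre of its base. Leave alone.
Mind the look-alikes: they are no part of the job. Of the things that look like the tray, the larger one is meant. What is shaped like the rack but blue is not meant.

How it is judged:
By the outcome, as a careful person would: the job done as asked, in the order asked, and still so for the second after the job is handed in, with the robot touching nothing.
It also fails if it takes over 48 s, if anything falls off the work surface, if the arm or the gripper's body presses on something with over 40 N, if the wrist force passes 120 N, or if a joint passes its speed limit or range.

## Robot

A 6-joint arm with a two-finger parallel gripper is mounted at the origin on the work surface. World frame = base frame: x ahead of the robot, y to its left, z up, the work surface at z = 0. Lengths are in mm, angles in rad, forces in N, time in s.
With the tool pointing down it reaches from about 300 to 775 mm from the base axis. Payload 14.6 kg.
Tool frame: the origin (TCP) lies midway between the tips of the shut fingers; the grasp point (between the pads) lies 19 mm behind it; z points along the fingers, y is the line along which they close (so a half turn about z gives the same grasp; the last joint's range is limited). The gripper opens to 85 mm and grips with 20 to 120 N. Pads are 22 mm wide; open, the fingers measure 114 mm over their backs; the gripper's body (76 mm by 85 mm) begins 54 mm behind the grasp point. The pads swing forward as they close: fully open they stand 13 mm farther back than shut.
Start: joints at [-1.244, 0.3, 1.521, -0, 1.321, -0.067], TCP at [211.028, -507.895, 231.281] pointing down, gripper open.
Joint ranges: [-3.03, 3.03], [-0.79, 2.21], [0.23, 2.52], [-1.04, 4.18], [0, 3.07], [-2.55, 2.55]. Speed limits (rad/s): [2.22, 2.22, 2.57, 3.14, 3.14, 3.14].

## Interface

Orientations are given as a rotation vector (axis times angle).
In Python, from plant import env, imaging, ticket gives the robot as it stands.
- The arm moves only by the shell command python3 -m inch 'ROWS' [OPENING] [FORCE]. ROWS is JSON, a list of rows, each an object of numbers: "tx", "ty", "tz": the shift along the tool's x, y, z in mm; "ax", "ay", "az": the turn, a rotation vector about the tool's x, y, z in degrees. A call has exactly 10 rows; each row is the pose to reach, as a shift and turn from the pose commanded when the call began, along the tool's axes at that moment; what a row does not reach only later rows make up. A row lasts 1/8 s, in which the tool goes at most 62.5 mm and 10.7 degrees, less where a joint would pass 70% of its speed; a pose out of reach is approached as far as the arm can. A call with a gripper value outside its range is refused whole. OPENING is the finger opening in mm, from 0 to 85.4, set as the call begins (- or left out, the last holds). The fingers move at their own pace and stop on an object; FORCE is the grip in N (left out, the last holds). Time passes only in rows, so rows that repeat a pose let the fingers close, or fill a call up. It gives the time, the measured TCP pose, the force, the opening and the grip force at its end, in the units of the state.
- env.observe(): the state, without advancing time (a new reading comes with each control period).
- imaging.get_image(name): name is "scene" or "top" or "wrist"; returns (picture, depth): 420x560x3 uint8, red, green, blue; 420x560 float32, mm along the optical axis (not along the pixel's ray), 0 where there is no reading.
- imaging.camera_model(name): a dict with "K" (3x3 intrinsics, pixels), "dist_coeffs" ([k1, k2, p1, p2, k3] as OpenCV has them; the pictures are not rectified), "xyz" and "orientation" of the camera in the world; the wrist camera has in their place "tool_from_camera" (4x4, takes a point from camera to tool coordinates, whose origin is the TCP and whose axes are the flange's). Camera axes: x right, y down, z forward; pixel columns grow to the right and rows downward; lengths in mm; the calibration is good to about 2 mm. A picture is of the moment at which its call begins: read the wrist's pose just before it. camera_model takes no time and is no camera call.
- ticket.hand_in(): hands the job in; it is judged then, once.
The state is a dict: "clock": time; "joint_pos": joint angles; "dq": joint speeds; "tau": joint torques, N m; "eef_pos": TCP position; "eef_rot": TCP orientation; "force": force on the tool from outside, world axes, zero at the start; "wrist_torque": the same for the moment, N m; "grip_width": finger opening in mm; "finger_force": force on a finger pad.
Only numpy, scipy, OpenCV 4.12 (cv2) and the standard library are available. Lean on these libraries where they do the work, as an engineer would, in place of code of your own. Each camera call takes 0.05 s, during which the arm holds its last target. There are 200 camera calls.

## Working session

There is one attempt and no reset: what is moved stays moved. The work goes in short steps, Python scripts to look and compute and a shell command to move; the robot and the scene stay as the last step left them, time stands still between calls to the robot, and variables do not carry over. Pictures are saved under pics/ and viewed, at most 10 in all, crops included, and the job is handed in when it is done.

```bash
ls; mkdir -p pics; cat > h.py <<'E'
import numpy as np, cv2
from scipy.spatial.transform import Rotation as R
from plant import env, imaging, ticket
def cam(n):
    m=imaging.camera_model(n); K=np.array(m["K"],float); d=np.array(m["dist_coeffs"],float)
    if n=="wrist":
        s=env.observe(); T=np.eye(4); T[:3,:3]=R.from_rotvec(s["eef_rot"]).as_matrix(); T[:3,3]=s["eef_pos"]
        T=T@np.array(m["tool_from_camera"])
    else:
        T=np.eye(4); o=np.array(m["orientation"],float)
        T[:3,:3]=R.from_rotvec(o).as_matrix() if o.shape==(3,) else o; T[:3,3]=m["xyz"]
    return K,d,T
def grab(n,f):
    c=cam(n); im,dp=imaging.get_image(n); cv2.imwrite(f"pics/{f}.png",im[...,::-1]); np.savez(f"{f}.npz",im=im,dp=dp,K=c[0],d=c[1],T=c[2]); return im,dp,c
def pts(f):
    z=np.load(f+".npz"); dp=z["dp"]; h,w=dp.shape; v,u=np.mgrid[:h,:w]
    n=cv2.undistortPoints(np.stack([u.ravel(),v.ravel()],1).astype(float)[:,None],z["K"],z["d"])[:,0]
    P=np.c_[n,np.ones(len(n))]*dp.reshape(-1,1); W=P@z["T"][:3,:3].T+z["T"][:3,3]
    W[dp.ravel()==0]=np.nan
    return z["im"],W.reshape(h,w,3)
def proj(f,X):
    z=np.load(f+".npz"); Ri=z["T"][:3,:3].T; X=np.atleast_2d(X)
    return cv2.projectPoints(X.astype(float),cv2.Rodrigues(Ri)[0],-Ri@z["T"][:3,3],z["K"],z["d"])[0][:,0]
E
python3 - <<'E'
from h import *
print(imaging.camera_model("top")); print(imaging.camera_model("wrist")["tool_from_camera"])
a=grab("scene","s0")[0]; b=grab("top","t0")[0]
print(env.observe())
for f in("s0","t0"): print(f,np.mean(np.isnan(pts(f)[1])))
E
```

```text
pics
{'K': array([[490.26252645,   0.        , 277.5485849 ],
       [  0.        , 490.26252645, 206.88213338],
       [  0.        ,   0.        ,   1.        ]]), 'dist_coeffs': array([-0.01756441,  0.        ,  0.        ,  0.        ,  0.        ]), 'xyz': array([ 453.17576065,   -2.64265413, 1427.68281155]), 'orientation': array([-2.18940046,  2.16749358, -0.08721309])}
[[-1.29940911e-03 -9.61545027e-01 -2.74644267e-01  7.09496761e+01]
 [ 9.99998794e-01 -1.48291937e-03  4.60545594e-04 -5.58488099e-02]
 [-8.50110630e-04 -2.74643337e-01  9.61545794e-01 -1.42645186e+02]
 [ 0.00000000e+00  0.00000000e+00  0.00000000e+00  1.00000000e+00]]
{'clock': 0.1, 'joint_pos': array([-1.24361285e+00,  3.00445451e-01,  1.52152901e+00, -2.40290970e-05,
        1.32070173e+00, -6.65706240e-02]), 'dq': array([-0.00132505, -0.00154358, -0.00080186,  0.00111418, -0.00062681,
        0.00014854]), 'tau': array([ 1.56248465e-03, -5.44371486e+01, -3.62366545e+01,  1.57219159e-05,
        3.06747861e-03,  5.88856324e-05]), 'eef_pos': array([ 210.9499451 , -507.7056405 ,  230.75741274]), 'eef_rot': array([-3.07985162e+00, -6.14319233e-01,  2.57324581e-04]), 'force': array([ 0.16463355,  0.68023779, -0.30833165]), 'wrist_torque': array([0.00023695, 0.02615339, 0.04804463]), 'finger_force': 0.0, 'grip_width': 85.47011145390081}
s0 0.004030612244897959
t0 0.004030612244897959
```

View pics/s0.png

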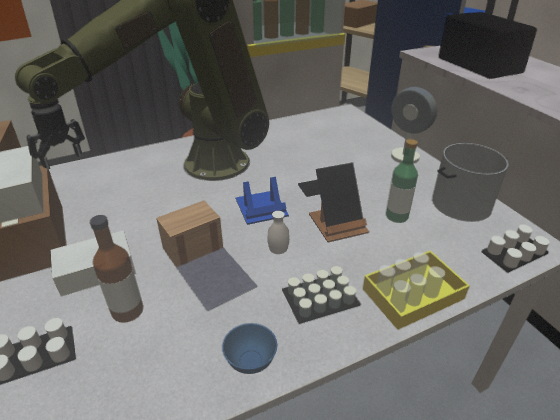

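View pics/t0.png

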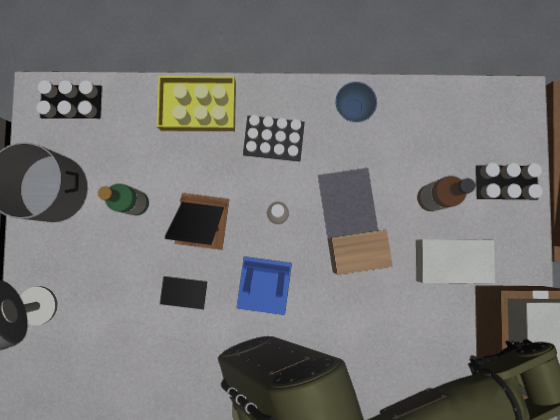

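The pictures show the tray in the brown rack at top px (197,220), the mat at (348,200), the case at (362,252), the carafe at (278,212), the cup tray at (275,137), and the bottles at (125,200) and (445,193). The small black plate (184,292) and the blue rack are the look-alikes.

```bash
python3 - <<'E'
from h import *
def rect(W,m):
    P=W[m]; r=cv2.minAreaRect(P[:,:2].astype(np.float32)); return r, cv2.boxPoints(r).round(0).tolist()
im,W=pts("t0"); v,u=np.mgrid[:420,:560]; g=im.astype(int); mx=g.max(2); Z=W[...,2]
box=lambda a,b,c,d:(u>=a)&(u<b)&(v>=c)&(v<d)
t=box(158,235,188,252)&(mx<40)&(Z>30); 
P=W[t]; c=P.mean(0); _,s,Vt=np.linalg.svd(P-c); n=Vt[2]*np.sign(Vt[2][2])
res=(P-c)@n
print("tray",len(P),c.round(1),"n",n.round(3),"tilt",np.degrees(np.arcsin(n[2])),"yaw",np.degrees(np.arctan2(n[1],n[0])),res.std())
# in-plane rect
y=np.cross([0,0,1],n); y/=np.linalg.norm(y); zz=np.cross(n,y)
Q=np.c_[(P-c)@y,(P-c)@zz]; r=cv2.minAreaRect(Q.astype(np.float32)); print(r)
for q in cv2.boxPoints(r): print((c+q[0]*y+q[1]*zz).round(0))
# case top
k=box(315,410,222,285)&(abs(Z-115)<8)
k2=cv2.erode(k.astype(np.uint8),np.ones((3,3)))>0
print("case",k.sum(),np.median(Z[k]),rect(W,k)) 
mt=box(310,385,160,245)&(mx<110)&(Z<15)&(Z>-8); mt=cv2.morphologyEx(mt.astype(np.uint8),cv2.MORPH_OPEN,np.ones((5,5)))>0
print("mat",mt.sum(),np.median(Z[mt]),rect(W,mt))
rk=box(150,240,185,255)&(g[...,0]-g[...,2]>20)&(Z<40)
print("rack",rk.sum(),np.median(Z[rk]),rect(W,rk))
im,S=pts("s0"); g=im.astype(int); Zs=S[...,2]
ts=(u>300)&(u<370)&(v>155)&(v<235)&(g.max(2)<45)&(Zs>40)
P=S[ts]; c=P.mean(0); _,s,Vt=np.linalg.svd(P-c); n=Vt[2]*np.sign(Vt[2][2])
print("tray s",len(P),c.round(1),n.round(3),"tilt",np.degrees(np.arcsin(n[2])),"yaw",np.degrees(np.arctan2(n[1],n[0])))
y=np.cross([0,0,1],n); y/=np.linalg.norm(y); zz=np.cross(n,y)
Q=np.c_[(P-c)@y,(P-c)@zz]; r=cv2.minAreaRect(Q.astype(np.float32)); print(r)
for q in cv2.boxPoints(r): print((c+q[0]*y+q[1]*zz).round(0))
k=(u>150)&(u<230)&(v>195)&(v<245)&(abs(Zs-115)<8); print("case s",np.median(Zs[k]),rect(S,k))
k=(u>165)&(u<265)&(v>235)&(v<312)&(abs(Zs-2)<10)&(g.max(2)<125)
k=cv2.morphologyEx(k.astype(np.uint8),cv2.MORPH_OPEN,np.ones((5,5)))>0
print("mat s",k.sum(),rect(S,k))
E
```

```text
tray 1689 [516.2 221.9 114.8] n [ 0.817 -0.094  0.569] tilt 34.6802667537747 yaw -6.556095312672367 2.5331983866517795
((-0.17238235473632812, -7.692481994628906), (119.3721923828125, 180.3412628173828), 0.3211100697517395)
[463. 167. 182.]
[565. 157.  34.]
[578. 275.  35.]
[476. 286. 183.]
case 2109 114.86473831982562 (((444.3873596191406, -225.31919860839844), (101.54590606689453, 150.99212646484375), 8.903179168701172), [[383.0, -159.0], [406.0, -308.0], [506.0, -292.0], [483.0, -143.0]])
mat 3155 3.1406581956705395 (((586.4387817382812, -203.35882568359375), (186.00302124023438, 149.884033203125), 8.828229904174805), [[483.0, -144.0], [506.0, -292.0], [690.0, -263.0], [667.0, -115.0]])
rack 873 9.580680585044774 (((528.1166381835938, 222.0061798095703), (140.74447631835938, 150.52822875976562), 83.26581573486328), [[445.0, 161.0], [595.0, 143.0], [611.0, 283.0], [462.0, 301.0]])
tray s 0 [nan nan nan] [0. 0. 1.] tilt 90.0 yaw 0.0
((0.0, 0.0), (0.0, 0.0), 0.0)
[nan nan nan]
[nan nan nan]
[nan nan nan]
[nan nan nan]
case s 116.64705474222251 (((444.0594482421875, -226.3582000732422), (107.09681701660156, 152.02479553222656), 10.02942180633545), [[378.0, -161.0], [405.0, -311.0], [510.0, -292.0], [484.0, -142.0]])
mat s 2782 (((583.9987182617188, -203.442138671875), (194.835693359375, 153.23538208007812), 10.127681732177734), [[475.0, -145.0], [502.0, -296.0], [693.0, -262.0], [666.0, -111.0]])<stdin>:24: RuntimeWarning: Mean of empty slice.
  ret = um.true_divide(
<stdin>:26: RuntimeWarning: invalid value encountered in divide
```

```bash
cat >> h.py <<'E'
def frame(yaw,tilt):  # tray axes -> tool rotation: x=ey, y=n, z=-t ; degrees
    a,b=np.radians([yaw,tilt]); ex=np.array([np.cos(a),np.sin(a),0]); ez=np.array([0,0,1.]); ey=np.cross(ez,ex)
    t=-np.sin(b)*ex+np.cos(b)*ez; n=np.cos(b)*ex+np.sin(b)*ez
    return np.c_[ey,n,-t]
def rel(p0,R0,p,Rm): # shift, turn in tool axes
    return (R0.T@(np.array(p)-p0)).round(1), np.degrees(R.from_matrix(R0.T@Rm).as_rotvec()).round(2)
def now():
    s=env.observe(); return np.array(s["eef_pos"]),R.from_rotvec(s["eef_rot"]).as_matrix()
E
python3 - <<'E'
from h import *
p0,R0=now(); Rg=frame(-6.6,35)
rv=R.from_matrix(R0.T@Rg).as_rotvec()
Rm=R0@R.from_rotvec(rv*.6).as_matrix()
q=np.array([400,-60,310.])
print(rel(p0,R0,[300,-420,310],R0)); print(rel(p0,R0,q,Rm))
top=np.array([468.5,227.8,179]); pre=top-60*Rg[:,2]
print(pre,rel(q,Rm,pre+[0,0,60],Rg)); print(rel(q,Rm,pre,Rg))
E
```

```text
(array([115.9, -46.9, -79.2]), array([0., 0., 0.]))
(array([ 346.4, -341. ,  -78.9]), array([-19.  ,  11.12, -35.33]))
[434.31348735 231.75551447 228.14912266] (array([ 265.5, -127.6,   -2.9]), array([-12.67,   7.41, -23.55]))
(array([ 260.7, -149.2,   52.9]), array([-12.67,   7.41, -23.55]))
```

```bash
python3 -m inch '[{"tx":40,"ty":-16,"tz":-35},{"tx":80,"ty":-32,"tz":-60},{"tx":116,"ty":-47,"tz":-79},{"tx":150,"ty":-90,"tz":-79,"ax":-3,"ay":1.8,"az":-5.5},{"tx":185,"ty":-135,"tz":-79,"ax":-6,"ay":3.5,"az":-11},{"tx":220,"ty":-180,"tz":-79,"ax":-9,"ay":5.3,"az":-17},{"tx":255,"ty":-225,"tz":-79,"ax":-12,"ay":7,"az":-22.5},{"tx":290,"ty":-268,"tz":-79,"ax":-15,"ay":8.8,"az":-28},{"tx":320,"ty":-306,"tz":-79,"ax":-17,"ay":10,"az":-32},{"tx":346,"ty":-341,"tz":-79,"ax":-19,"ay":11.1,"az":-35.3}]' 50 60
python3 - <<'E'
from h import *
p0,R0=now(); Rg=frame(-6.6,35)
top=np.array([468.5,227.8,179]); pre=top-60*Rg[:,2]
print(p0,rel(p0,R0,pre+[0,0,60],Rg)); print(rel(p0,R0,pre,Rg))
E
```

```text
[ 210.9499451  -507.7056405   230.75741274] (array([ 490. , -597.2,  -56.7]), array([-31.66,  18.53, -58.88]))
(array([ 490. , -597.2,    3.3]), array([-31.66,  18.53, -58.88]))schema error: expected keys tx, ty, tz, ax, ay, az
```

All six keys are needed in each row.

```bash
python3 -m inch '[{"tx":40,"ty":-16,"tz":-35,"ax":0,"ay":0,"az":0},{"tx":80,"ty":-32,"tz":-60,"ax":0,"ay":0,"az":0},{"tx":116,"ty":-47,"tz":-79,"ax":0,"ay":0,"az":0},{"tx":150,"ty":-90,"tz":-79,"ax":-3,"ay":1.8,"az":-5.5},{"tx":185,"ty":-135,"tz":-79,"ax":-6,"ay":3.5,"az":-11},{"tx":220,"ty":-180,"tz":-79,"ax":-9,"ay":5.3,"az":-17},{"tx":255,"ty":-225,"tz":-79,"ax":-12,"ay":7,"az":-22.5},{"tx":290,"ty":-268,"tz":-79,"ax":-15,"ay":8.8,"az":-28},{"tx":320,"ty":-306,"tz":-79,"ax":-17,"ay":10,"az":-32},{"tx":346,"ty":-341,"tz":-79,"ax":-19,"ay":11.1,"az":-35.3}]' 50 60
python3 - <<'E'
from h import *
p0,R0=now(); Rg=frame(-6.6,35)
top=np.array([468.5,227.8,179]); pre=top-60*Rg[:,2]
print(p0,rel(p0,R0,pre+[0,0,60],Rg)); print(rel(p0,R0,pre,Rg))
E
```

```text
clock: 1.35
eef_pos: [399.7, -58.6, 310.3]
eef_rot: [2.475, 1.384, 0.362]
force: [0.4, -0.1, -0.4]
grip_width: 50.1
finger_force: 0.0
[399.69600374 -58.56315546 310.30746537] (array([ 264.7, -126.2,   -2.6]), array([-12.55,   7.41, -23.42]))
(array([ 259.9, -147.9,   53.2]), array([-12.55,   7.41, -23.42]))
```

```bash
python3 -m inch '[{"tx":44,"ty":-21,"tz":0,"ax":-2,"ay":1.2,"az":-4},{"tx":88,"ty":-42,"tz":-1,"ax":-4,"ay":2.4,"az":-8},{"tx":132,"ty":-63,"tz":-1,"ax":-6,"ay":3.6,"az":-12},{"tx":177,"ty":-84,"tz":-2,"ax":-8,"ay":5,"az":-16},{"tx":221,"ty":-105,"tz":-2,"ax":-10.5,"ay":6.2,"az":-20},{"tx":265,"ty":-126,"tz":-3,"ax":-12.5,"ay":7.4,"az":-23.4},{"tx":264,"ty":-132,"tz":12,"ax":-12.5,"ay":7.4,"az":-23.4},{"tx":261,"ty":-143,"tz":40,"ax":-12.5,"ay":7.4,"az":-23.4},{"tx":260,"ty":-148,"tz":53,"ax":-12.5,"ay":7.4,"az":-23.4},{"tx":260,"ty":-148,"tz":53,"ax":-12.5,"ay":7.4,"az":-23.4}]' 40 60
python3 - <<'E'
from h import *
im,dp,c=grab("wrist","w1"); p0,R0=now()
im,W=pts("w1"); m=(im.max(2)<45)&(W[...,2]>40)&(W[...,0]>440)&(W[...,1]<320)
n,l,st,_=cv2.connectedComponentsWithStats(m.astype(np.uint8)); i=1+st[1:,4].argmax(); print(st[i]); m=l==i
P=W[m]; cc=np.median(P,0); P=P[np.linalg.norm(P-cc,axis=1)<130]; cc=P.mean(0); _,s,Vt=np.linalg.svd(P-cc); nn=Vt[2]*np.sign(Vt[2][2])
print(cc,nn,np.degrees(np.arcsin(nn[2])),np.degrees(np.arctan2(nn[1],nn[0])))
Rg=frame(-6.6,35); L=(P-[468.5,227.8,179])@Rg; print("in tray axes (y, n, -t) pctl",np.percentile(L,[0.2,2,50,98,99.8],axis=0).round(1))
e=L[abs(L[:,0])<50]; 
print("yedges",[ (a,np.percentile(L[abs(L[:,2]-a)<5][:,0],[1,99]).round(1)) for a in(20,40,60,80) if (abs(L[:,2]-a)<5).sum()>20])
for a in (-6,-3,0,3,8,15,40,60): 
  q=e[abs(e[:,2]-a)<1.5]; print(a,len(q), np.percentile(q[:,1],[2,50,98]).round(1) if len(q) else'')
print(p0,env.observe()["clock"])
E
```

```text
clock: 2.6
eef_pos: [434.7, 229.5, 227.8]
eef_rot: [1.97, 1.749, 0.547]
force: [-0.8, -0.3, 0.1]
grip_width: 40.0
finger_force: 0.0
[ 274  132   14  160 1955]
[471.92977852 235.34144342 176.88654419] [ 0.81773115 -0.09901895  0.56701942] 34.54264094926254 -6.904323364523666
in tray axes (y, n, -t) pctl [[-58.6  -3.6   0. ]
 [-55.7  -3.5   0.5]
 [ 10.7   0.9   1.9]
 [ 60.7   5.4  22.6]
 [ 60.8   5.4 114.3]]
yedges []
-6 0 
-3 0 
0 453 [-3.4  0.9  4.7]
3 1109 [-3.4  1.   5.4]
8 0 
15 0 
40 0 
60 0 
[435.05874404 229.84190686 228.78482467] 2.65
```

View pics/w1.png

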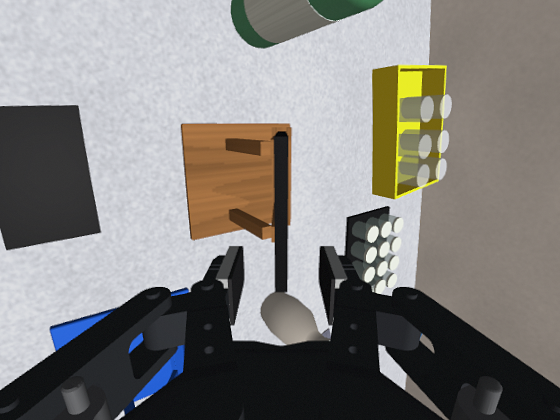

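The wrist view looks straight along the tray: its top edge runs from px (281,133) to (281,292), between the fingers at (232,285) and (330,285). Its centre is within 3 mm of the estimate.

```bash
python3 -m inch '[{"tx":1.5,"ty":0.3,"tz":15,"ax":0,"ay":0,"az":0},{"tx":3,"ty":0.5,"tz":30,"ax":0,"ay":0,"az":0},{"tx":3,"ty":0.5,"tz":45,"ax":0,"ay":0,"az":0},{"tx":3,"ty":0.5,"tz":60,"ax":0,"ay":0,"az":0},{"tx":3,"ty":0.5,"tz":72,"ax":0,"ay":0,"az":0},{"tx":3,"ty":0.5,"tz":82,"ax":0,"ay":0,"az":0},{"tx":3,"ty":0.5,"tz":90,"ax":0,"ay":0,"az":0},{"tx":3,"ty":0.5,"tz":93,"ax":0,"ay":0,"az":0},{"tx":3,"ty":0.5,"tz":93,"ax":0,"ay":0,"az":0},{"tx":3,"ty":0.5,"tz":93,"ax":0,"ay":0,"az":0}]' 40 60
python3 -m inch '[{"tx":0,"ty":0,"tz":0,"ax":0,"ay":0,"az":0},{"tx":0,"ty":0,"tz":0,"ax":0,"ay":0,"az":0},{"tx":0,"ty":0,"tz":0,"ax":0,"ay":0,"az":0},{"tx":0,"ty":0,"tz":0,"ax":0,"ay":0,"az":0},{"tx":0,"ty":0,"tz":0,"ax":0,"ay":0,"az":0},{"tx":0,"ty":0,"tz":0,"ax":0,"ay":0,"az":0},{"tx":0,"ty":0,"tz":0,"ax":0,"ay":0,"az":0},{"tx":0,"ty":0,"tz":0,"ax":0,"ay":0,"az":0},{"tx":0,"ty":0,"tz":0,"ax":0,"ay":0,"az":0},{"tx":0,"ty":0,"tz":0,"ax":0,"ay":0,"az":0}]' 0 60
python3 - <<'E'
from h import *
p0,R0=now(); print((p0-[468.5,227.8,179])@frame(-6.6,35), rel(p0,R0,p0,frame(-6.6,35)))
E
```

```text
clock: 3.9
eef_pos: [488.3, 227.1, 152.7]
eef_rot: [1.969, 1.749, 0.551]
force: [0.1, -0.0, 0.0]
grip_width: 40.4
finger_force: 0.0
clock: 5.15
eef_pos: [488.2, 227.0, 152.5]
eef_rot: [1.969, 1.749, 0.55]
force: [-4.2, -0.3, 4.0]
grip_width: 8.9
finger_force: 58.8
[ 1.50393022  0.89309844 32.91954878] (array([0., 0., 0.]), array([-0.13,  0.05, -0.15]))
```

```bash
python3 -m inch '[{"tx":0,"ty":0,"tz":-6,"ax":0,"ay":0,"az":0},{"tx":0,"ty":0,"tz":-14,"ax":0,"ay":0,"az":0},{"tx":0,"ty":0,"tz":-25,"ax":0,"ay":0,"az":0},{"tx":0,"ty":0,"tz":-40,"ax":0,"ay":0,"az":0},{"tx":0,"ty":0,"tz":-55,"ax":0,"ay":0,"az":0},{"tx":0,"ty":0,"tz":-70,"ax":0,"ay":0,"az":0},{"tx":0,"ty":0,"tz":-85,"ax":0,"ay":0,"az":0},{"tx":0,"ty":0,"tz":-100,"ax":0,"ay":0,"az":0},{"tx":0,"ty":0,"tz":-112,"ax":0,"ay":0,"az":0},{"tx":0,"ty":0,"tz":-120,"ax":0,"ay":0,"az":0}]'
python3 - <<'E'
from h import *
p,R0=now(); print(p)
d=np.radians(8.9); ex=np.array([np.cos(d),np.sin(d),0]); ey=np.array([-np.sin(d),np.cos(d),0])
# mat frame: front of case mid, tray placed
front=np.array([494.5,-217.5,0]); Rt=frame(8.9,17); t=-Rt[:,2]
org=front+ex*(34.2+4.8)+[0,0,4.5]   # tray origin target
tcp=org+t*(190-32)+Rt[:,0]*0.5
hov=tcp+ex*60+[0,0,130]
print("tcp",tcp,"hover",hov)
print(rel(p,R0,[420,225,400],R0)); 
rv=R.from_matrix(R0.T@Rt).as_rotvec()
print(rel(p,R0,hov,Rt)); print(rel(p,R0,[470,20,420],R0@R.from_rotvec(rv*.5).as_matrix()))
E
```

```text
clock: 6.4
eef_pos: [419.9, 235.1, 251.5]
eef_rot: [1.969, 1.749, 0.55]
force: [-0.0, 0.3, -1.4]
grip_width: 9.3
finger_force: 58.5
[419.85712503 235.08031601 251.46131253]
tcp [ 487.31454097 -218.11911942  155.59615144] hover [ 546.59213291 -208.83649625  285.59615144]
(array([  -9.9,   86. , -121.1]), array([0., 0., 0.]))
(array([-425.9,  165.7,   73.5]), array([ 17.78,   6.83, -14.15]))
(array([-207.6,  158.1,  -95.5]), array([ 8.89,  3.41, -7.07]))
```

```bash
python3 -m inch '[{"tx":-1,"ty":10,"tz":-20,"ax":0,"ay":0,"az":0},{"tx":-3,"ty":30,"tz":-50,"ax":0,"ay":0,"az":0},{"tx":-6,"ty":55,"tz":-85,"ax":0,"ay":0,"az":0},{"tx":-10,"ty":86,"tz":-115,"ax":0,"ay":0,"az":0},{"tx":-35,"ty":100,"tz":-121,"ax":1,"ay":0.4,"az":-0.8},{"tx":-70,"ty":115,"tz":-118,"ax":2.5,"ay":1,"az":-2},{"tx":-110,"ty":130,"tz":-113,"ax":4.5,"ay":1.7,"az":-3.5},{"tx":-150,"ty":142,"tz":-107,"ax":6.5,"ay":2.5,"az":-5},{"tx":-185,"ty":152,"tz":-100,"ax":8,"ay":3,"az":-6.3},{"tx":-208,"ty":158,"tz":-95,"ax":8.9,"ay":3.4,"az":-7}]'
python3 - <<'E'
from h import *
p,R0=now(); Rt=frame(8.9,17)
print(p,rel(p,R0,[520,-120,400],Rt)); print(rel(p,R0,[546.6,-208.8,285.6],Rt))
E
```

```text
clock: 7.65
eef_pos: [470.6, 17.8, 418.9]
eef_rot: [1.95, 1.987, 0.446]
force: [-0.2, -0.0, -2.1]
grip_width: 9.4
finger_force: 58.6
[470.58383816  17.78847912 418.89989405] (array([-138.4,   33.5,   38.8]), array([ 8.8 ,  3.45, -7.18]))
(array([-226.5,    5.8,  153.5]), array([ 8.8 ,  3.45, -7.18]))
```

```bash
python3 -m inch '[{"tx":-35,"ty":8,"tz":8,"ax":2,"ay":0.8,"az":-1.6},{"tx":-75,"ty":18,"tz":20,"ax":4.5,"ay":1.7,"az":-3.5},{"tx":-110,"ty":26,"tz":30,"ax":7,"ay":2.7,"az":-5.5},{"tx":-138,"ty":33,"tz":39,"ax":8.8,"ay":3.4,"az":-7.2},{"tx":-165,"ty":25,"tz":72,"ax":8.8,"ay":3.4,"az":-7.2},{"tx":-190,"ty":17,"tz":105,"ax":8.8,"ay":3.4,"az":-7.2},{"tx":-210,"ty":11,"tz":132,"ax":8.8,"ay":3.4,"az":-7.2},{"tx":-222,"ty":7,"tz":148,"ax":8.8,"ay":3.4,"az":-7.2},{"tx":-226,"ty":6,"tz":153,"ax":8.8,"ay":3.4,"az":-7.2},{"tx":-226,"ty":6,"tz":153,"ax":8.8,"ay":3.4,"az":-7.2}]'
python3 - <<'E'
from h import *
p,R0=now(); print(p,rel(p,R0,p,frame(8.9,17)))
grab("wrist","w2"); grab("scene","s2")
im,W=pts("w2"); Z=W[...,2]; g=im.astype(int)
k=(abs(Z-115)<6)&(W[...,0]>360)&(W[...,0]<520)&(abs(W[...,1]+217)<100)&(g[...,0]-g[...,2]>20)
print(k.sum(), np.median(Z[k]),cv2.boxPoints(cv2.minAreaRect(W[k][:,:2].astype(np.float32))))
E
```

```text
clock: 8.9
eef_pos: [546.9, -206.4, 286.9]
eef_rot: [1.903, 2.226, 0.333]
force: [-0.6, -0.9, -2.1]
grip_width: 9.0
finger_force: 58.6
[ 546.89540427 -206.40714128  286.87431939] (array([0., 0., 0.]), array([0.09, 0.05, 0.06]))
15671 114.97925068481356 [[ 383.84393 -159.0046 ]
 [ 406.60748 -307.38663]
 [ 506.18915 -292.10962]
 [ 483.4256  -143.72757]]
```

View pics/w2.png

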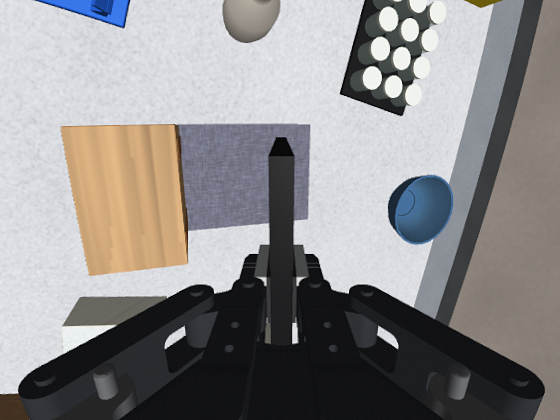

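View pics/s2.png

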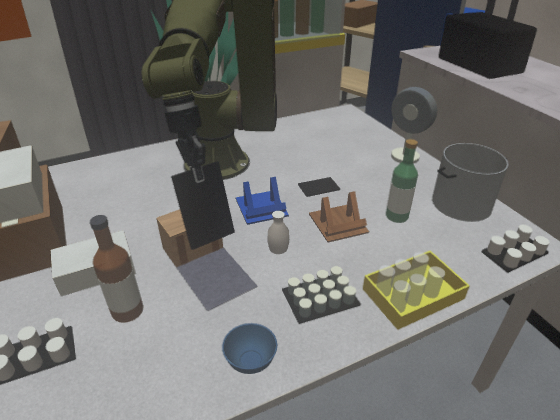

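The tray is held free at wrist px (281,145–340), with the case front edge at u≈180–187. The rack is empty in the scene view (340,215), and nothing else has moved. The case position is confirmed.

```bash
python3 - <<'E'
from h import *
p,R0=now(); im,W=pts("s2"); L=(W-p)@R0
v,u=np.mgrid[:420,:560]
m=(im.max(2)<70)&(abs(L[...,1])<12)&(L[...,2]>5)&(L[...,2]<170)&(abs(L[...,0])<80)
n,l,st,_=cv2.connectedComponentsWithStats(m.astype(np.uint8)); i=1+st[1:,4].argmax(); m=l==i
P=L[m]; print(len(P),cv2.minAreaRect(P[:,[0,2]].astype(np.float32)),P[:,1].mean(), P[:,2].max())
A=np.c_[P[:,0],P[:,2],np.ones(len(P))]; print("plane slopes deg",np.degrees(np.linalg.lstsq(A,P[:,1],rcond=None)[0][:2]))
print([(a,np.percentile(P[abs(P[:,2]-a)<8][:,0],[1,99]).round(1)) for a in(30,60,90,120,145)])
Rt=frame(8.8,17); d=np.radians(8.8); ex=np.array([np.cos(d),np.sin(d),0])
front=np.array([494.7,-217.7,0]); org=front+ex*39+[0,0,4.5]; tcp=org-Rt[:,2]*158+Rt[:,0]*.5
print(tcp)
for q in (tcp+ex*12+[0,0,40],tcp+ex*5+[0,0,8],tcp,): print(rel(p,R0,q,Rt))
E
```

```text
2760 ((-1.9578056335449219, 81.53736877441406), (121.1864013671875, 152.9898223876953), 0.16289480030536652) 1.058845527826809 157.9143640812406
plane slopes deg [0.11509951 0.94243202]
[(30, array([-59.7,  56.7])), (60, array([-60.6,  56.8])), (90, array([-60.4,  56. ])), (120, array([-62.1,  56.7])), (145, array([-61.9,  55.7]))]
[ 487.51347135 -218.3065775   155.59615144]
(array([ -2.6, -73.5,  73.4]), array([0.13, 0.05, 0.19]))
(array([ -2.5, -89.6, 101.9]), array([0.13, 0.05, 0.19]))
(array([ -2.5, -96.7, 108.1]), array([0.13, 0.05, 0.19]))
```

```bash
cat >> h.py <<'E'
def tgt(tilt,dz=0,dx=0):
    Rt=frame(8.8,tilt); d=np.radians(8.8); ex=np.array([np.cos(d),np.sin(d),0])
    C=np.array([494.7,-217.7,3])+ex*(34.2+dx)+[0,0,dz]
    return C+5*Rt[:,1]-158*Rt[:,2]+1*Rt[:,0],Rt
E
python3 - <<'E'
from h import *
p,R0=now()
for dz,dx in((60,15),(25,2),(5,0),(1,0),(-2,0)): print(dz,*rel(p,R0,*tgt(14.5,dz,dx)))
E
```

```text
60 [ -2.2 -57.9  55.6] [2.63 0.05 0.19]
25 [ -2.1 -80.6  85.2] [2.63 0.05 0.19]
5 [ -2.  -88.4 103.7] [2.63 0.05 0.19]
1 [ -2.  -89.6 107.6] [2.63 0.05 0.19]
-2 [ -2.  -90.5 110.4] [2.63 0.05 0.19]
```

```bash
python3 -m inch '[{"tx":-0.7,"ty":-18,"tz":15,"ax":0.8,"ay":0,"az":0},{"tx":-1.4,"ty":-38,"tz":35,"ax":1.8,"ay":0,"az":0.1},{"tx":-2,"ty":-58,"tz":56,"ax":2.6,"ay":0,"az":0.2},{"tx":-2,"ty":-70,"tz":71,"ax":2.6,"ay":0,"az":0.2},{"tx":-2,"ty":-80,"tz":85,"ax":2.6,"ay":0,"az":0.2},{"tx":-2,"ty":-84,"tz":94,"ax":2.6,"ay":0,"az":0.2},{"tx":-2,"ty":-87,"tz":100,"ax":2.6,"ay":0,"az":0.2},{"tx":-2,"ty":-88.4,"tz":103.7,"ax":2.6,"ay":0,"az":0.2},{"tx":-2,"ty":-88.4,"tz":103.7,"ax":2.6,"ay":0,"az":0.2},{"tx":-2,"ty":-88.4,"tz":103.7,"ax":2.6,"ay":0,"az":0.2}]'
python3 - <<'E'
from h import *
p,R0=now(); print(p,env.observe()["force"])
for dz in(5,1,-2): print(dz,*rel(p,R0,*tgt(14.5,dz)))
E
```

```text
clock: 10.25
eef_pos: [493.9, -217.2, 161.5]
eef_rot: [1.93, 2.249, 0.286]
force: [-0.8, -0.0, -1.1]
grip_width: 9.0
finger_force: 58.6
[ 493.86637355 -217.1681852   161.50572378] [-0.75380691 -0.02158716 -1.10644179]
5 [ 0.3  0.4 -0.6] [-0.01  0.03 -0.05]
1 [ 0.3 -0.6  3.2] [-0.01  0.03 -0.05]
-2 [ 0.3 -1.4  6.1] [-0.01  0.03 -0.05]
```

```bash
python3 -m inch '[{"tx":0,"ty":-0.2,"tz":1,"ax":0,"ay":0,"az":0},{"tx":0,"ty":-0.4,"tz":2,"ax":0,"ay":0,"az":0},{"tx":0,"ty":-0.6,"tz":2.6,"ax":0,"ay":0,"az":0},{"tx":0,"ty":-0.8,"tz":3.2,"ax":0,"ay":0,"az":0},{"tx":0,"ty":-0.9,"tz":3.7,"ax":0,"ay":0,"az":0},{"tx":0,"ty":-1,"tz":4.1,"ax":0,"ay":0,"az":0},{"tx":0,"ty":-1.1,"tz":4.4,"ax":0,"ay":0,"az":0},{"tx":0,"ty":-1.1,"tz":4.4,"ax":0,"ay":0,"az":0},{"tx":0,"ty":-1.1,"tz":4.4,"ax":0,"ay":0,"az":0},{"tx":0,"ty":-1.1,"tz":4.4,"ax":0,"ay":0,"az":0}]'
```

```text
clock: 11.5
eef_pos: [494.0, -217.3, 157.8]
eef_rot: [1.929, 2.248, 0.286]
force: [-3.8, 1.7, 9.8]
grip_width: 9.4
finger_force: 60.6
```

```bash
python3 - <<'E'
from h import *
a,A=tgt(14.5)
for t in (15.5,16.5,17,17.5): print(t,*rel(a,A,*tgt(t)))
E
```

```text
15.5 [ 0.  -2.8 -0.1] [-1.  0. -0.]
16.5 [-0.  -5.5 -0.1] [-2. -0.  0.]
17 [-0.  -6.9 -0.1] [-2.5 -0.  -0. ]
17.5 [-0.  -8.3 -0. ] [-3. -0. -0.]
```

```bash
python3 -m inch '[{"tx":0,"ty":-1.4,"tz":-0.1,"ax":-0.5,"ay":0,"az":0},{"tx":0,"ty":-2.8,"tz":-0.1,"ax":-1,"ay":0,"az":0},{"tx":0,"ty":-4.1,"tz":-0.1,"ax":-1.5,"ay":0,"az":0},{"tx":0,"ty":-5.5,"tz":-0.1,"ax":-2,"ay":0,"az":0},{"tx":0,"ty":-6.2,"tz":-0.1,"ax":-2.25,"ay":0,"az":0},{"tx":0,"ty":-6.6,"tz":-0.1,"ax":-2.4,"ay":0,"az":0},{"tx":0,"ty":-6.9,"tz":-0.1,"ax":-2.5,"ay":0,"az":0},{"tx":0,"ty":-6.9,"tz":-0.1,"ax":-2.5,"ay":0,"az":0},{"tx":0,"ty":-6.9,"tz":-0.1,"ax":-2.5,"ay":0,"az":0},{"tx":0,"ty":-6.9,"tz":-0.1,"ax":-2.5,"ay":0,"az":0}]'
python3 - <<'E'
from h import *
p,R0=now(); im,dp,_=grab("scene","s3"); print(rel(p,R0,*tgt(17)), env.observe()["force"], env.observe()["wrist_torque"])
im,W=pts("s3")
L=(W-p)@R0; m=(im.max(2)<70)&(abs(L[...,1])<15)&(L[...,2]>5)&(L[...,2]<175)&(abs(L[...,0])<80)
n,l,st,_=cv2.connectedComponentsWithStats(m.astype(np.uint8)); m=l==1+st[1:,4].argmax()
P=W[m]; c=P.mean(0); n=np.linalg.svd(P-c)[2][2]; n*=np.sign(n[2]); print(c,"tilt",np.degrees(np.arcsin(n[2])),"yaw",np.degrees(np.arctan2(n[1],n[0])), cv2.minAreaRect(L[m][:,[0,2]].astype(np.float32)))
E
```

```text
clock: 12.75
eef_pos: [487.4, -218.3, 156.1]
eef_rot: [1.907, 2.223, 0.332]
force: [-4.9, 1.1, 10.4]
grip_width: 9.2
finger_force: 60.7
(array([ 0.5, -0. ,  0.5]), array([ 0.03,  0.06, -0.04])) [-4.80990802  1.63393829  9.60722554] [0.37914102 0.71281973 0.07546639]
[ 511.3402417  -216.92476662   80.89462948] tilt 17.717111943691922 yaw 9.114679740002675 ((1.8911781311035156, 81.38037109375), (125.9117660522461, 152.741455078125), 0.18119482696056366)
```

```bash
python3 -m inch '[{"tx":0,"ty":-0.5,"tz":0,"ax":-0.2,"ay":0,"az":0},{"tx":0,"ty":-1,"tz":0,"ax":-0.4,"ay":0,"az":0},{"tx":0,"ty":-1.5,"tz":0,"ax":-0.5,"ay":0,"az":0},{"tx":0,"ty":-1.5,"tz":0,"ax":-0.5,"ay":0,"az":0},{"tx":0,"ty":-1.5,"tz":0,"ax":-0.5,"ay":0,"az":0},{"tx":0,"ty":-1.5,"tz":0,"ax":-0.5,"ay":0,"az":0},{"tx":0,"ty":-1.5,"tz":0,"ax":-0.5,"ay":0,"az":0},{"tx":0,"ty":-1.5,"tz":0,"ax":-0.5,"ay":0,"az":0},{"tx":0,"ty":-1.5,"tz":0,"ax":-0.5,"ay":0,"az":0},{"tx":0,"ty":-1.5,"tz":0,"ax":-0.5,"ay":0,"az":0}]'
```

```text
clock: 14.05
eef_pos: [486.0, -218.5, 155.7]
eef_rot: [1.903, 2.218, 0.341]
force: [-4.5, 2.1, 10.4]
grip_width: 8.9
finger_force: 60.8
```

```bash
python3 -m inch '[{"tx":0,"ty":-0.6,"tz":0,"ax":-0.2,"ay":0,"az":0},{"tx":0,"ty":-1.1,"tz":0,"ax":-0.4,"ay":0,"az":0},{"tx":0,"ty":-1.7,"tz":0,"ax":-0.6,"ay":0,"az":0},{"tx":0,"ty":-2.2,"tz":0,"ax":-0.8,"ay":0,"az":0},{"tx":0,"ty":-2.8,"tz":0,"ax":-1,"ay":0,"az":0},{"tx":0,"ty":-2.8,"tz":0,"ax":-1,"ay":0,"az":0},{"tx":0,"ty":-2.8,"tz":0,"ax":-1,"ay":0,"az":0},{"tx":0,"ty":-2.8,"tz":0,"ax":-1,"ay":0,"az":0},{"tx":0,"ty":-2.8,"tz":0,"ax":-1,"ay":0,"az":0},{"tx":0,"ty":-2.8,"tz":0,"ax":-1,"ay":0,"az":0}]'
python3 - <<'E'
from h import *
p,R0=now(); print(p,rel(p,R0,*tgt(18.5)),env.observe()["force"])
im,dp,_=grab("wrist","w4"); im,W=pts("w4"); Z=W[...,2]; g=im.astype(int)
k=(abs(Z-115)<6)&(W[...,0]>360)&(W[...,0]<530)&(abs(W[...,1]+217)<100)&(g[...,0]-g[...,2]>20)
print(k.sum(),cv2.boxPoints(cv2.minAreaRect(W[k][:,:2].astype(np.float32))))
E
```

```text
clock: 15.3
eef_pos: [484.1, -218.9, 154.8]
eef_rot: [1.893, 2.206, 0.361]
force: [6.2, 2.1, 4.8]
grip_width: 9.1
finger_force: 59.7
[ 484.11662529 -218.90384331  154.81170345] (array([ 0.6, -0.6,  0.2]), array([ 0.14,  0.1 , -0.05])) [6.15749853 2.06153368 4.75453772]
28578 [[ 383.55084 -159.11893]
 [ 406.15546 -307.36914]
 [ 504.68677 -292.3455 ]
 [ 482.08215 -144.09528]]
```

View pics/w4.png

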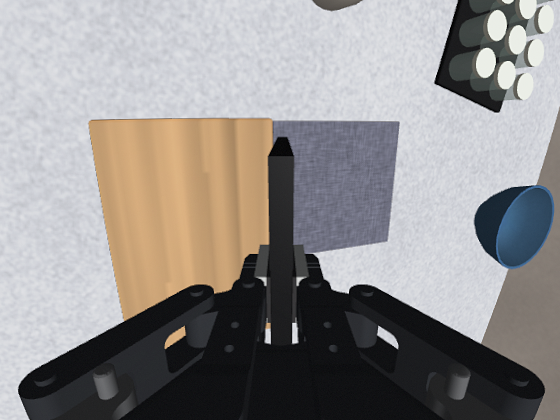

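Contact with the case came at about 18°. I'll lift slightly, reset the foot 2 mm nearer to the case, and lean the tray back to 17°.

```bash
python3 - <<'E'
from h import *
a,A=tgt(18.5)
for t in ((17,0,0),(15.5,3,0),(15.5,3,-2),(15.5,0,-2),(15.5,-.3,-2),(16.5,-.3,-2),(17.2,-.3,-2)): print(t,*rel(a,A,*tgt(*t)))
E
```

```text
(17, 0, 0) [-0.   4.1  0.2] [ 1.5  0.  -0. ]
(15.5, 3, 0) [ 0.   9.2 -2.4] [ 3.  0. -0.]
(15.5, 3, -2) [ 0.   7.3 -3. ] [ 3.  0. -0.]
(15.5, 0, -2) [ 0.   6.4 -0.2] [ 3.  0. -0.]
(15.5, -0.3, -2) [0.  6.3 0.1] [ 3.  0. -0.]
(16.5, -0.3, -2) [-0.   3.5 -0.1] [2. 0. 0.]
(17.2, -0.3, -2) [ 0.   1.6 -0.2] [ 1.3  0.  -0. ]
```

```bash
python3 -m inch '[{"tx":0,"ty":4.1,"tz":0,"ax":1.5,"ay":0,"az":0},{"tx":0,"ty":9.2,"tz":-2.4,"ax":3,"ay":0,"az":0},{"tx":0.5,"ty":7.3,"tz":-3,"ax":3,"ay":0,"az":0},{"tx":0.5,"ty":7.3,"tz":-3,"ax":3,"ay":0,"az":0},{"tx":0.5,"ty":6.8,"tz":-1.5,"ax":3,"ay":0,"az":0},{"tx":0.5,"ty":6.4,"tz":-0.5,"ax":3,"ay":0,"az":0},{"tx":0.5,"ty":6.3,"tz":0,"ax":3,"ay":0,"az":0},{"tx":0.5,"ty":6.3,"tz":0,"ax":3,"ay":0,"az":0},{"tx":0.5,"ty":6.3,"tz":0,"ax":3,"ay":0,"az":0},{"tx":0.5,"ty":6.3,"tz":0,"ax":3,"ay":0,"az":0}]'
python3 -m inch '[{"tx":0,"ty":-1.4,"tz":0,"ax":-0.5,"ay":0,"az":0},{"tx":0,"ty":-2.8,"tz":-0.1,"ax":-1,"ay":0,"az":0},{"tx":0,"ty":-3.5,"tz":-0.1,"ax":-1.3,"ay":0,"az":0},{"tx":0,"ty":-4,"tz":-0.1,"ax":-1.45,"ay":0,"az":0},{"tx":0,"ty":-4.3,"tz":-0.1,"ax":-1.55,"ay":0,"az":0},{"tx":0,"ty":-4.3,"tz":-0.1,"ax":-1.55,"ay":0,"az":0},{"tx":0,"ty":-4.3,"tz":-0.1,"ax":-1.55,"ay":0,"az":0},{"tx":0,"ty":-4.3,"tz":-0.1,"ax":-1.55,"ay":0,"az":0},{"tx":0,"ty":-4.3,"tz":-0.1,"ax":-1.55,"ay":0,"az":0},{"tx":0,"ty":-4.3,"tz":-0.1,"ax":-1.55,"ay":0,"az":0}]'
```

```text
clock: 16.6
eef_pos: [489.1, -217.6, 157.2]
eef_rot: [1.92, 2.238, 0.305]
force: [-6.8, 2.4, 15.4]
grip_width: 9.3
finger_force: 61.6
clock: 17.85
eef_pos: [485.4, -218.2, 155.9]
eef_rot: [1.906, 2.222, 0.334]
force: [0.2, 1.6, 9.3]
grip_width: 9.3
finger_force: 60.5
```

```bash
python3 -m inch '[{"tx":0,"ty":0,"tz":0,"ax":0,"ay":0,"az":0},{"tx":0,"ty":0,"tz":0,"ax":0,"ay":0,"az":0},{"tx":0,"ty":0,"tz":0,"ax":0,"ay":0,"az":0},{"tx":0,"ty":0,"tz":0,"ax":0,"ay":0,"az":0},{"tx":0,"ty":0,"tz":0,"ax":0,"ay":0,"az":0},{"tx":0,"ty":0,"tz":0,"ax":0,"ay":0,"az":0},{"tx":0,"ty":0,"tz":0,"ax":0,"ay":0,"az":0},{"tx":0,"ty":0,"tz":0,"ax":0,"ay":0,"az":0},{"tx":0,"ty":0,"tz":0,"ax":0,"ay":0,"az":0},{"tx":0,"ty":0,"tz":0,"ax":0,"ay":0,"az":0}]' 36
python3 -m inch '[{"tx":0,"ty":0,"tz":-5,"ax":0,"ay":0,"az":0},{"tx":0,"ty":0,"tz":-12,"ax":0,"ay":0,"az":0},{"tx":0,"ty":0,"tz":-22,"ax":0,"ay":0,"az":0},{"tx":0,"ty":0,"tz":-35,"ax":0,"ay":0,"az":0},{"tx":0,"ty":0,"tz":-50,"ax":0,"ay":0,"az":0},{"tx":0,"ty":0,"tz":-70,"ax":0,"ay":0,"az":0},{"tx":0,"ty":0,"tz":-90,"ax":0,"ay":0,"az":0},{"tx":0,"ty":0,"tz":-110,"ax":0,"ay":0,"az":0},{"tx":0,"ty":0,"tz":-125,"ax":0,"ay":0,"az":0},{"tx":0,"ty":0,"tz":-130,"ax":0,"ay":0,"az":0}]'
python3 - <<'E'
from h import *
im,dp,_=grab("scene","s5"); im,W=pts("s5"); c0,Rt=tgt(17)
L=(W-c0)@Rt; m=(im.max(2)<70)&(abs(L[...,1])<20)&(L[...,2]>-45)&(L[...,2]<175)&(abs(L[...,0])<80)
n,l,st,_=cv2.connectedComponentsWithStats(m.astype(np.uint8)); m=l==1+st[1:,4].argmax()
P=W[m]; c=P.mean(0); n=np.linalg.svd(P-c)[2][2]; n*=np.sign(n[2]); print(c,"tilt",np.degrees(np.arcsin(n[2])),"yaw",np.degrees(np.arctan2(n[1],n[0])), cv2.minAreaRect(L[m][:,[0,2]].astype(np.float32)))
E
```

```text
clock: 19.1
eef_pos: [484.7, -218.0, 154.7]
eef_rot: [1.908, 2.224, 0.333]
force: [0.4, -0.2, -0.1]
grip_width: 36.0
finger_force: 0.0
clock: 20.35
eef_pos: [447.0, -223.9, 280.1]
eef_rot: [1.907, 2.222, 0.333]
force: [0.6, 0.2, 0.3]
grip_width: 35.8
finger_force: 0.0
[ 504.38696348 -218.1746583   100.91113604] tilt 16.95465136217566 yaw 9.049660075656975 ((1.6881027221679688, 59.89321517944336), (192.82057189941406, 126.52042388916016), 89.96951293945312)
```

View pics/s5.png

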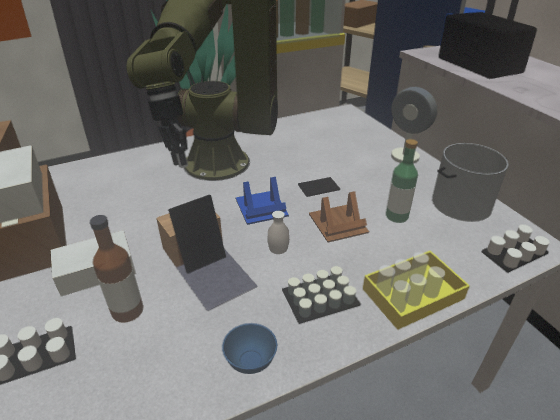

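The tray at px (198,235) stands by itself against the case at about 17° and a 9° yaw. The mat's yaw is 8.8°. The gripper is clear and the other objects have not moved.

```bash
python3 -c "
from plant import ticket; print(ticket.hand_in())"
```

```text
the job is handed in; nothing more can be done
None
```

The tray is out of the rack, set down on the mat and leaning by itself on the case at about 17.0° from upright, within about 0.5° of square and about 3 mm of centre; the bottles, carafe and cups are undisturbed, and the job was handed in at about 20 s.

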